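# Index the faceplate and lock it

### The arm

A 6-joint arm with a two-finger parallel gripper is mounted at the origin on the work surface. World frame = base frame: x ahead of the robot, y to its left, z up, the work surface at z = 0. Lengths are in m, angles in degrees, forces in N, time in s.
With the tool pointing down it reaches from about 0.3 to 0.75 m from the base axis. Payload 8.5 kg.
Tool frame: the origin (TCP) lies midway between the tips of the shut fingers; the grasp point (between the pads) lies 19 mm behind it; z points along the fingers, y is the line along which they close (so a half turn about z gives the same grasp; the last joint's range is limited). The gripper opens to 85 mm and grips with 20 to 120 N. Pads are 22 mm wide; open, the fingers measure 114 mm over their backs; the gripper's body (76 mm by 85 mm) begins 54 mm behind the grasp point. The pads swing forward as they close: fully open they stand 13 mm farther back than shut.
Start: joints at [-78.054, 21.807, 74.336, -0, 83.858, -12.336], TCP at [0.226, -0.501, 0.231] pointing down, gripper open.
Joint ranges: [-178.18, 178.18], [-50.72, 133.34], [12.68, 142.11], [-81.47, 261.47], [9.98, 163.14], [-165.26, 165.26]. Speed limits (degrees/s): [136.94, 136.94, 180, 180, 180, 180].

### API

Orientations are given as a 3x3 rotation matrix whose columns are the frame's x, y, z axes.
In Python, from rig import env gives the robot as it stands. The module is installed in compiled form; this text tells all that it offers.
- The arm moves only by the tool jog_arm, never from a script. Its argument "targets" is a list of rows, each a list of 6 numbers: the shift along the tool's x, y, z in cm, then the turn, a rotation vector about the tool's x, y, z in degrees. A call has 1 to 8 rows; each row is the pose to reach, as a shift and turn from the pose commanded when the call began, along the tool's axes at that moment; what a row does not reach only later rows make up. A row lasts 1/12 s, in which the tool goes at most 41.7 mm and 7.16 degrees, less where a joint would pass 70% of its speed; a pose out of reach is approached as far as the arm can. A call with a gripper value outside its range is refused whole. "hand" is the opening, from 0 (shut) to 1 (fully open), set as the call begins (left out, the last holds). The fingers move at their own pace and stop on an object; "newtons" is the grip in N (left out, the last holds). Time passes only in rows, so rows that repeat a pose let the fingers close. It gives the time, the measured TCP pose, the force, the opening and the grip force at its end, in the units of the state.
- env.observe(): the state, without advancing time (a new reading comes with each control period).
- env.get_image(name): name is "scene" or "side" or "wrist"; returns a dict with "frame" (420x560x3 uint8, red, green, blue), "depth" (420x560 float32, m along the optical axis (not along the pixel's ray), 0 where there is no reading), "fovy" (degrees; the focal length in pixels is half the picture's height over the tangent of half this angle, whatever the lens; pixels are square), "cx", "cy" (the principal point, pixels), "cam_to_world" (4x4, takes a point from camera to world coordinates). Camera axes: x right, y down, z forward; pixel columns grow to the right and rows downward; lengths in m; the calibration is good to about 2 mm. A picture is of the moment at which its call begins.
- env.close_job(): hands the job in; it is judged then, once.
Trained networks look in the newest picture that a camera, given by its name, has taken for a name from the list of things; names that differ only in an ending like _2 or _b are one class to them, and where a whole thing is asked for, a point or a joint stands for the part that bears it (a point fixed in the world has none). Each returns a list of dicts, best first, with "score" (0 to 1); they miss things now and then, are a little off and sometimes report something else, mostly with a low value. They report only what shows in the picture. A call takes as long as a camera call. They do not tell look-alikes from the thing itself.
- env.regions_of(camera, target): "pixels" (420x560 bool, what is visible of it) and "point" ([row, column] in pixels, amid what is visible of it).
The state is a dict: "time_s": time; "q": joint angles; "qvel": joint speeds; "joint_efforts": joint torques, N m; "position": TCP position; "tool_rot": TCP orientation; "ft_force": force on the tool from outside, world axes, zero at the start; "wrist_torque": the same for the moment, N m; "grip_width": finger opening in m; "gripper_force": force on a finger pad.
Only numpy, scipy, OpenCV 4.12 (cv2) and the standard library are available. Lean on these libraries where they do the work, as an engineer would, in place of code of your own. Each camera call takes 0.05 s, during which the arm holds its last target. There are 200 camera calls.

### The job

First take the red oiler out of the way of the fixture's black handle and stand it upright in the blue drip tray. Then swing the steel faceplate round by its handle until its red-edged slot lies under the yellow-headed plunger, and press the plunger gently down until it is fully home in the slot, so that the plate is locked. Leave the other things on the bench where they are.

Things in the scene. Friction and masses are not known exactly. Their poses are not given: they have to be found in the camera images.
- fixture: Indexing fixture: green base, radius 78, height 30 mm; origin on the vertical turning axis at bench level; x axis points to the plunger bracket (column 87-113 mm out; arm 60-72 mm high). Steel faceplate, radius 70, 32-52 mm high, turns both ways, stiff, stays where left. Its red-edged radial slot, 13 wide, 12 deep, 43 mm out to the rim, is across from the handle, up to 4 deg off.
- spoke_tip (a point): Outer end of the faceplate's black handle, a level radial round bar 14 mm in diameter, clamped to the rim (clamp out to 78 mm, 30 wide), reaching 120 mm from the turning axis, centre line 42 mm above the bench; only bench below it beyond 78 mm. Moves with about 2.5 N, pushed sideways from either side. With the slot under the plunger it points away from the bracket, up to 4 deg off.
- plunger: Index plunger, 56 mm from the turning axis. Origin: its pin's tip, 56 mm above the bench when raised (start). Top of its round yellow head (32 mm diameter, 12 thick) is 44 mm above the origin: 100 mm high raised. Slides down with about 5 N, stays where left. Pin 10 mm, tip tapered to 8. Off the slot it stops on the plate after 4 mm; fully home after 13 mm (top at 87).
- oiler: Red round oiler, body 44 mm in diameter and 56 mm high, above it a cone to 73 mm and a thin brass nozzle to 91 mm; about 0.2 kg; origin at the centre of its underside, z up. It stands on the bench just in front of the fixture, where the handle has to come to rest.
- tray: Blue square drip tray, fixed, 120 x 120 mm outside, rim 12 mm high and 4 mm thick, floor 4 mm above the bench; origin at the centre of its underside.
- partsbox: Grey open box with four compartments of bolts, fixed, 120 x 120 x 45 mm high; origin at the centre of its underside. Not part of the job.
- file: Bystander: flat file 310 mm long with a wooden handle, lying along its x axis; origin under its middle.
- hammer: Bystander: hammer lying along its x axis.
- wrench: Bystander: spanner lying along its x axis.
- screwdriver: Bystander: screwdriver lying along its x axis.
- grease: Bystander: grease jar, 60 mm in diameter, 70 mm high.
- goggles: Bystander: goggles with two round metal cups, about 130 mm wide along y, 30 mm high, with a blue strap.
- brassbar: Bystander: brass bar 100 x 25 x 25 mm.
Not all that is in view belongs to the job. What is shaped like the oiler but green is not meant.

How it is judged (in metres and radians):
On the way, in this order (a step that is already met when the one before it is completed fails the run):
1. the oiler stands upright in the blue tray and has been let go (horizontal distance between oiler and tray below 0.036 m and z of oiler in the frame of tray below 0.012 m and angle between oiler's own z axis and vertical below 0.1 rad and contact force between the fingers and oiler below 0.1 N), for 0.2 s.
2. the plunger is fully home in the slot (y of spoke_tip in the frame of fixture between -0.022 and 0.022 m and x of spoke_tip in the frame of fixture below 0 m and z of plunger in the frame of fixture below 0.0455 m), for 0.2 s.
At the end, for the whole second after the job is handed in: The oiler stands upright (within 0.1 rad), still, on the tray floor, within 36 mm of its centre; the plunger is down in the slot, its top under 89.5 mm above the bench (at most 2.5 mm short of home), the handle pointing away from the bracket (tip within 22 mm of the centre line) (all of step 2 and horizontal distance between oiler and tray below 0.036 m and z of oiler in the frame of tray below 0.012 m and angle between oiler's own z axis and vertical below 0.1 rad and linear speed of oiler below 0.02 m/s); the robot touches nothing.
It fails at once if a bystander on the bench is moved by more than 30 mm (distance of any of file, hammer, wrench, screwdriver, grease, goggles, brassbar from where it was at the start of the episode above 0.03 m).
It fails at once if the oiler is tipped over (0.7 rad) (angle between oiler's own z axis and vertical above 0.7 rad).
It fails at once if the plunger is forced: pressed with more than 60 N (contact force between any of the arm, the fingers and plunger above 60 N).
It also fails if it takes over 72 s, if anything falls off the work surface, if the arm or the gripper's body presses on something with over 40 N, if the wrist force passes 120 N, or if a joint passes its speed limit or range.

## Working session

There is one attempt and no reset: what is moved stays moved. The work goes in short steps, Python scripts to look and compute and a tool call to move; the robot and the scene stay as the last step left them, time stands still between calls to the robot, and variables do not carry over. Pictures are saved under pics/ and viewed, at most 10 in all, crops included, and the job is handed in when it is done.

Besides the shell and the picture viewer there is one more tool, called after "Call:" by a JSON object that holds its "method" and its "body", one argument or row to a line. jog_arm: Moves the arm, as the interface text tells. Its arguments: {"type":"object","properties":{"targets":{"type":"array","items":{"type":"array","items":{"type":"number"}}},"hand":{"type":"number"},"newtons":{"type":"number"}},"required":["targets"]}

```bash
mkdir -p pics
cat > h.py <<'E'
import numpy as np, cv2
from rig import env
def grab(n):
    return env.get_image(n)
def cloud(im):
    h,w=im['depth'].shape; f=h/2/np.tan(np.radians(im['fovy'])/2)
    v,u=np.mgrid[:h,:w]; d=im['depth']
    p=np.stack([(u-im['cx'])/f*d,(v-im['cy'])/f*d,d],-1)
    T=im['cam_to_world']; P=p@T[:3,:3].T+T[:3,3]; P[d==0]=np.nan
    return P
def save(n,fr): cv2.imwrite('pics/'+n+'.png',fr[...,::-1])
E
python3 - <<'E'
from h import *
s=env.observe(); print(s['time_s'],s['position'],s['tool_rot'],s['grip_width'])
for c in ['scene','side']:
    im=grab(c); save(c+'0',im['frame']); P=cloud(im)
    print(c,im['fovy'],im['cam_to_world'].round(3).tolist())
    for t in ['oiler','fixture','spoke_tip','plunger','tray']:
        for r in env.regions_of(c,t)[:3]:
            m=r['pixels']; q=P[m]; q=q[~np.isnan(q[:,0])]
            print(c,t,round(r['score'],2),np.round(r['point']),m.sum(),np.median(q,0).round(3),np.percentile(q,2,0).round(3),np.percentile(q,98,0).round(3))
E
```

```text
0.0 [ 0.22611219 -0.50106199  0.23071346] [[ 9.11539081e-01  4.11213368e-01 -2.62572972e-04]
 [ 4.11213302e-01 -9.11538019e-01  1.43537498e-03]
 [ 3.50900133e-04 -1.41637389e-03 -9.99998935e-01]] 0.0855300761029801
scene 43.76524954902253 [[-0.251, 0.774, -0.581, 1.27], [0.968, 0.197, -0.156, 0.211], [-0.006, -0.602, -0.799, 1.114], [0.0, 0.0, 0.0, 1.0]]
scene oiler 0.87 [192. 265.] 402 [ 0.479 -0.07   0.05 ] [ 0.401 -0.105 -0.003] [ 0.49  -0.052  0.078]
scene oiler 0.73 [177. 237.] 361 [ 0.449 -0.157  0.047] [ 0.429 -0.179  0.002] [ 0.458 -0.141  0.079]
scene oiler 0.19 [313. 400.] 1476 [0.719 0.313 0.024] [0.613 0.239 0.011] [0.844 0.385 0.029]
scene fixture 0.79 [238. 261.] 3520 [ 0.623 -0.032  0.051] [ 0.531 -0.117  0.006] [0.716 0.026 0.099]
scene fixture 0.47 [312. 400.] 1609 [0.718 0.314 0.023] [0.612 0.236 0.003] [0.844 0.386 0.029]
scene spoke_tip 0.5 [216. 234.] 197 [ 0.568 -0.121  0.051] [ 0.526 -0.16  -0.001] [ 0.587 -0.097  0.061]
scene plunger 0.67 [238. 263.] 137 [ 0.647 -0.034  0.099] [ 0.632 -0.048  0.091] [ 0.659 -0.021  0.104]
scene tray 0.94 [239. 423.] 2085 [0.48
[... 195 characters left out ...]
.0]]
side oiler 0.81 [210. 295.] 444 [ 0.457 -0.062  0.045] [ 0.441 -0.138 -0.   ] [ 0.502 -0.052  0.085]
side oiler 0.61 [194. 324.] 382 [ 0.426 -0.149  0.044] [ 0.41  -0.17   0.002] [ 0.449 -0.141  0.078]
side oiler 0.34 [185. 414.] 181 [ 0.247 -0.386  0.006] [ 0.221 -0.421 -0.002] [ 0.271 -0.338  0.01 ]
side fixture 0.74 [199. 244.] 3085 [ 0.583 -0.022  0.051] [ 0.512 -0.108  0.004] [0.694 0.03  0.097]
side spoke_tip 0.47 [338. 184.] 3262 [0.483 0.353 0.004] [0.423 0.293 0.001] [0.542 0.411 0.013]
side plunger 0.45 [178. 231.] 112 [ 0.637 -0.033  0.099] [ 0.625 -0.049  0.078] [ 0.653 -0.021  0.102]
side tray 0.84 [337. 181.] 3197 [0.483 0.354 0.004] [0.423 0.293 0.001] [0.541 0.411 0.013]
```

View pics/scene0.png

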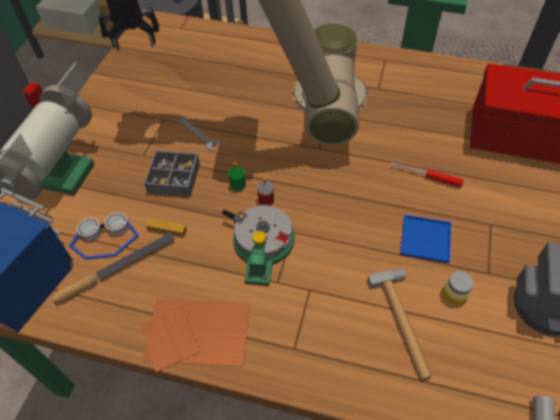

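Run:
```python
from h import *
from scipy.optimize import least_squares
a=cv2.imread('pics/scene0.png'); 
b=cv2.imread('pics/side0.png')
c=np.hstack([cv2.resize(a[130:300,190:340],None,fx=2.6,fy=2.6,interpolation=2),cv2.resize(b[130:270,180:350],None,fx=2.3,fy=2.3,interpolation=2)[:442] if 0 else cv2.resize(b[130:300,190:340],None,fx=2.6,fy=2.6,interpolation=2)])
cv2.imwrite('pics/crop.png',c)
```

```text
(no output)
```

View pics/crop.png

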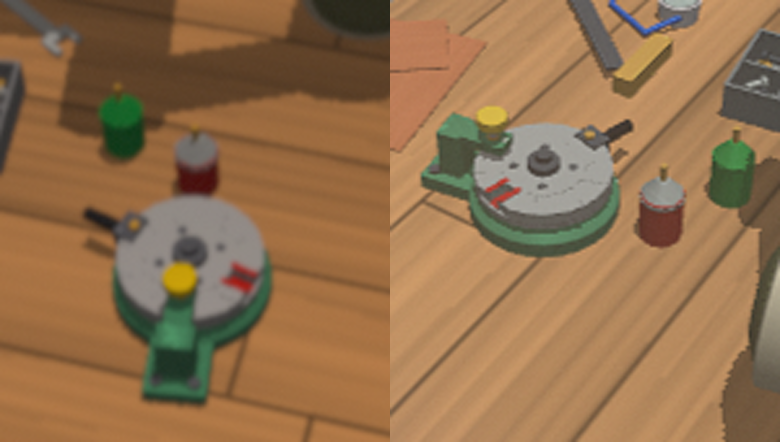

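The picture shows the red oiler at scene (col 265, row 192), just in front of the fixture; it has a grey cone. The candidates are:
- the red oiler at (265,192)
- the green look-alike at (237,177), rejected by colour
- the red screwdriver handle and toolbox, rejected by shape

The other positions are the handle at (232,215), the slot at about (282,238), the yellow head at (259,238) and the tray at (427,239). The crop confirms the red body.

```bash
cat >> h.py <<'E'
from scipy.optimize import least_squares
def circ(q,r,c0):
    s=least_squares(lambda c:np.hypot(q[:,0]-c[0],q[:,1]-c[1])-r,c0,loss='soft_l1',f_scale=.002)
    return s.x,np.sqrt(np.median(s.fun**2))
def colour(im):
    return cv2.cvtColor(im['frame'],cv2.COLOR_RGB2HSV).astype(int)
E
python3 - <<'E'
from h import *
A=[]
for c in ['scene','side']:
    im=grab(c);P=cloud(im);H=colour(im);h,s,v=H[...,0],H[...,1],H[...,2]
    x,y,z=P[...,0],P[...,1],P[...,2]
    near=lambda cx,cy,r:np.hypot(x-cx,y-cy)<r
    m=near(.465,-.07,.05)&(z>.008)&(z<.054)
    q=P[m];print(c,'oiler',m.sum(),circ(q,.022,[.465,-.07]), 'maxz',np.nanmax(z[near(.465,-.07,.03)]))
    m=near(.455,-.15,.05)&(z>.008)&(z<.054)
    print('green',circ(P[m],.022,[.44,-.16]))
    m=(h>20)&(h<35)&(s>150)&(v>120)&near(.64,-.034,.04)&(z>.093)
    q=P[m];print('head',m.sum(),(q.min(0)+q.max(0))/2,np.median(q,0),q.max(0)-q.min(0))
    m=near(.585,-.045,.09)&(z>.047)&(z<.056)
    q=P[m][:,:2].astype(np.float32); hull=cv2.convexHull(q)[:,0]
    print('plate hull',circ(hull,.070,[.585,-.045]),np.median(P[m][:,2]))
    m=near(.585,-.045,.1)&(z>.006)&(z<.03)&(h>55)&(h<90)&(s>60)
    print('base',circ(P[m],.078,[.585,-.045]),m.sum())
    m=(v<75)&(s<120)&(z>.035)&(z<.056)&near(.55,-.12,.07)
    q=P[m];print('handle',m.sum(),np.median(q,0),q[np.argmax(np.hypot(q[:,0]-.585,q[:,1]+.045))])
    m=((h<8)|(h>172))&(s>120)&near(.6,-.03,.08)&(z>.04)&(z<.058)
    q=P[m];print('slot',m.sum(),np.median(q,0))
    m=(h>100)&(h<125)&(s>150)&near(.485,.353,.1)
    q=P[m];print('tray',(np.percentile(q,1,0)+np.percentile(q,99,0))/2, cv2.minAreaRect(q[:,:2].astype(np.float32)))
E
```

```text
scene oiler 185 (array([ 0.46631171, -0.07326896]), np.float64(0.0009230205789728489)) maxz 0.09533284492671967
green (array([ 0.43471067, -0.16276201]), np.float64(0.000995819250197006))
head 115 [ 0.64406016 -0.03440198  0.09990217] [ 0.64515096 -0.03419559  0.09938027] [0.03016723 0.02962224 0.01120801]
plate hull (array([ 0.58884409, -0.04447272]), np.float64(0.0005923373779576394)) 0.051589135203171876
base (array([ 0.58395528, -0.04598164]), np.float64(0.0033735948363288358)) 370
handle 51 [ 0.56518874 -0.13838972  0.04723706] [ 0.5603252  -0.15691775  0.04749508]
slot 53 [0.59645411 0.00840156 0.04971289]
tray [0.48815658 0.35207308 0.00613146] ((0.48811259865760803, 0.35174480080604553), (0.1222197562456131, 0.11645861715078354), 2.4624555110931396)
side oiler 246 (array([ 0.46457337, -0.07495638]), np.float64(0.0009376201133349804)) maxz 0.0930152968814626
green (array([ 0.4320177 , -0.16499842]), np.float64(0.0008727891145488533))
head 75 [ 0.64025994 -0.03632737  0.09872796] [ 0.63990701 -0.03511897  0.09973625] [0.02747725 0.03049617 0.00843594]
plate hull (array([ 0.58592122, -0.04556365]), np.float64(0.0023819679054989944)) 0.052100684401710784
base (array([ 0.59077655, -0.04963671]), np.float64(0.002666101070725291)) 319
handle 37 [ 0.55680481 -0.1401732   0.04817586] [ 0.55249428 -0.15709178  0.04441538]
slot 38 [0.60134527 0.00524853 0.05247285]
tray [0.48381181 0.35177931 0.00677198] ((0.484081506729126, 0.3510420024394989), (0.11916878074407578, 0.1189785748720169), 2.4543182849884033)
```

```bash
cat >> h.py <<'E'
from scipy.spatial.transform import Rotation as R
def Rdown(a): # tool y at world angle a (deg), z down
    a=np.radians(a); y=np.array([np.cos(a),np.sin(a),0]); z=np.array([0,0,-1.]); return np.c_[np.cross(y,z),y,z]
def delta(p0,R0,p1,R1):
    d=R0.T@(np.array(p1)-p0)*100; w=(R.from_matrix(R0.T@R1)).as_rotvec(degrees=True); return np.r_[d,w].round(2).tolist()
E
python3 - <<'E'
from h import *
s=env.observe(); p=np.array(s['position']);Ro=np.array(s['tool_rot'])
print(delta(p,Ro,[.4655,-.0741,.15],Rdown(-77)), delta([.4655,-.0741,.15],Rdown(-77),[.4655,-.0741,.025],Rdown(-77)))
E
```

```text
[39.38, -29.1, 8.13, -0.0, 0.0, 11.28] [0.0, 0.0, 12.5, 0.0, 0.0, 0.0]
```

Call:
{"method": "jog_arm", "body": {
  "targets": [
    [3, -2.2, 0.6, 0, 0, 0],
    [5.5, -4.1, 1.1, 0, 0, 0],
    [8, -5.9, 1.6, 0, 0, 0],
    [10.5, -7.8, 2.1, 0, 0, 0],
    [13, -9.6, 2.6, 0, 0, 0],
    [15.5, -11.5, 3, 0, 0, 0],
    [18, -13.3, 3.5, 0, 0, 0],
    [20, -14.8, 4, 0, 0, 0]
  ],
  "hand": 1
}}

```text
time_s: 1.37
position: [0.3483, -0.2824, 0.1913]
tool_rot: [[0.911, 0.412, 0.0], [0.412, -0.911, -0.0], [0.0, 0.0, -1.0]]
ft_force: [-0.4, -0.3, -0.3]
grip_width: 0.0855
gripper_force: 0.0
```

Call:
{"method": "jog_arm", "body": {
  "targets": [
    [2.5, -1.8, 0.5, 0, 0, 1.5],
    [5, -3.7, 1, 0, 0, 3],
    [7.5, -5.5, 1.5, 0, 0, 4.5],
    [10, -7.4, 2, 0, 0, 6],
    [12.5, -9.2, 2.5, 0, 0, 7.5],
    [15, -11.1, 3, 0, 0, 9],
    [17.5, -12.9, 3.5, 0, 0, 10.5],
    [19.4, -14.3, 4.1, 0, 0, 11.3]
  ]
}}

```text
time_s: 2.03
position: [0.4666, -0.0721, 0.1504]
tool_rot: [[0.975, 0.224, 0.001], [0.224, -0.975, -0.0], [0.001, 0.0, -1.0]]
ft_force: [-0.6, 0.0, 0.9]
grip_width: 0.0852
gripper_force: 0.0
```

Call:
{"method": "jog_arm", "body": {
  "targets": [
    [0, 0, 0, 0, 0, 0],
    [0, 0, 0, 0, 0, 0],
    [0, 0, 0, 0, 0, 0]
  ]
}}

```text
time_s: 2.28
position: [0.4656, -0.0744, 0.1505]
tool_rot: [[0.974, 0.225, 0.0], [0.225, -0.974, -0.0], [-0.0, 0.0, -1.0]]
ft_force: [-1.1, -0.3, -0.2]
grip_width: 0.0857
gripper_force: 0.0
```

Run:
```python
from h import *
s=env.observe(); p=np.array(s['position']);Ro=np.array(s['tool_rot']);print(p,s['ft_force'])
im=grab('wrist');save('w1',im['frame']);P=cloud(im);x,y,z=np.moveaxis(P,-1,0)
m=(np.hypot(x-.4655,y+.0741)<.04)&(z>.008)&(z<.054)
print(m.sum(),circ(P[m],.022,[.465,-.074]) if m.sum()>20 else '')
m=(np.hypot(x-.4655,y+.0741)<.03)&(z>.075)&(z<.1)
print(m.sum(),np.median(P[m],0))
print(delta(p,Ro,[.4655,-.0741,.025],Rdown(-77)))
```

```text
[ 0.46555695 -0.07439462  0.15046799] [-1.1490276  -0.26264264 -0.21983117]
419 (array([ 0.46579284, -0.07467381]), np.float64(0.00016745819596757083))
144 [ 0.46778642 -0.07422107  0.09042701]
[0.0, -0.03, 12.55, 0.02, 0.0, 0.01]
```

View pics/w1.png

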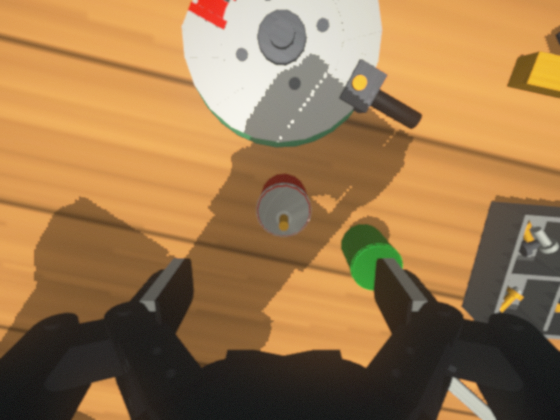

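The wrist picture shows the red oiler centred between the fingers at (283,208). The green one at (372,258) is outside the finger path.

Call:
{"method": "jog_arm", "body": {
  "targets": [
    [0, 0, 2.5, 0, 0, 0],
    [0, 0, 5, 0, 0, 0],
    [0, 0, 7.5, 0, 0, 0],
    [0, 0, 9.5, 0, 0, 0],
    [0, 0, 11.2, 0, 0, 0],
    [0, 0, 12.5, 0, 0, 0],
    [0, 0, 12.5, 0, 0, 0],
    [0, 0, 12.5, 0, 0, 0]
  ]
}}

```text
time_s: 3.0
position: [0.4655, -0.0748, 0.0255]
tool_rot: [[0.975, 0.223, -0.001], [0.223, -0.975, 0.0], [-0.0, -0.0, -1.0]]
ft_force: [0.4, -0.1, 1.4]
grip_width: 0.0855
gripper_force: 0.0
```

Call:
{"method": "jog_arm", "body": {
  "targets": [
    [0, 0, 0, 0, 0, 0],
    [0, 0, 0, 0, 0, 0],
    [0, 0, 0, 0, 0, 0],
    [0, 0, 0, 0, 0, 0],
    [0, 0, 0, 0, 0, 0],
    [0, 0, 0, 0, 0, 0],
    [0, 0, 0, 0, 0, 0],
    [0, 0, 0, 0, 0, 0]
  ],
  "hand": 0,
  "newtons": 30
}}

```text
time_s: 3.67
position: [0.466, -0.0743, 0.0261]
tool_rot: [[0.974, 0.225, 0.001], [0.225, -0.974, -0.001], [0.001, 0.001, -1.0]]
ft_force: [-1.8, -1.4, 6.1]
grip_width: 0.043
gripper_force: 29.8
```

Call:
{"method": "jog_arm", "body": {
  "targets": [
    [0, 0, -0.5, 0, 0, 0],
    [0, 0, -1.2, 0, 0, 0],
    [0, 0, -2.2, 0, 0, 0],
    [0, 0, -3.5, 0, 0, 0],
    [0, 0, -5, 0, 0, 0],
    [0, 0, -6.5, 0, 0, 0],
    [0, 0, -8, 0, 0, 0],
    [0, 0, -8, 0, 0, 0]
  ]
}}

```text
time_s: 4.33
position: [0.4667, -0.0744, 0.1081]
tool_rot: [[0.974, 0.225, 0.005], [0.225, -0.974, -0.002], [0.004, 0.003, -1.0]]
ft_force: [0.8, -0.1, -1.5]
grip_width: 0.043
gripper_force: 31.1
```

Run:
```python
from h import *
s=env.observe(); p=np.array(s['position']);Ro=np.array(s['tool_rot']);print(p,s['ft_force'],s['grip_width'],s['gripper_force'])
print(delta(p,Ro,[.486,.352,.105],Rdown(-77)))
```

```text
[ 0.46669866 -0.07438378  0.10806511] [ 0.79940239 -0.14484689 -1.46258561] 0.042993998988869714 31.061273217201233
[11.47, -41.11, 0.23, 0.17, -0.23, -0.0]
```

Call:
{"method": "jog_arm", "body": {
  "targets": [
    [0.3, -1, 0, 0, 0, 0],
    [0.8, -3, 0, 0, 0, 0],
    [1.6, -5.6, 0, 0, 0, 0],
    [2.4, -8.6, 0, 0, 0, 0],
    [3.2, -11.6, 0, 0, 0, 0],
    [4.1, -14.6, 0, 0, 0, 0],
    [4.9, -17.6, 0, 0, 0, 0],
    [5.7, -20.5, 0, 0, 0, 0]
  ]
}}

```text
time_s: 5.0
position: [0.474, 0.1408, 0.1042]
tool_rot: [[0.974, 0.225, -0.002], [0.225, -0.974, 0.0], [-0.002, -0.001, -1.0]]
ft_force: [1.3, 0.3, -3.2]
grip_width: 0.0435
gripper_force: 31.1
```

Call:
{"method": "jog_arm", "body": {
  "targets": [
    [0.9, -3, 0, 0, 0, 0],
    [1.7, -6, 0, 0, 0, 0],
    [2.6, -9, 0, 0, 0, 0],
    [3.4, -12, 0, 0, 0, 0],
    [4.2, -15, 0, 0, 0, 0],
    [5, -17.6, 0, 0, 0, 0],
    [5.5, -19.6, 0, 0, 0, 0],
    [5.8, -20.6, 0, 0, 0, 0]
  ]
}}

```text
time_s: 5.67
position: [0.4839, 0.355, 0.1038]
tool_rot: [[0.974, 0.227, -0.002], [0.227, -0.974, -0.0], [-0.002, -0.0, -1.0]]
ft_force: [-0.5, -0.5, -3.1]
grip_width: 0.0431
gripper_force: 31.2
```

Call:
{"method": "jog_arm", "body": {
  "targets": [
    [0, 0, 0, 0, 0, 0],
    [0, 0, 0, 0, 0, 0],
    [0, 0, 0, 0, 0, 0]
  ]
}}

```text
time_s: 5.92
position: [0.4851, 0.3513, 0.1049]
tool_rot: [[0.975, 0.224, -0.001], [0.224, -0.975, -0.001], [-0.001, 0.001, -1.0]]
ft_force: [0.3, -0.1, -1.2]
grip_width: 0.0433
gripper_force: 31.2
```

Run:
```python
from h import *
s=env.observe(); p=np.array(s['position']);Ro=np.array(s['tool_rot']);print(p,s['ft_force'],s['grip_width'],s['gripper_force'],s['q'])
im=grab('side');P=cloud(im);H=colour(im);x,y,z=np.moveaxis(P,-1,0)
save('s2',im['frame'][180:420,60:400].repeat(2,0).repeat(2,1))
m=(H[...,0]>100)&(H[...,0]<125)&(H[...,1]>150)&(np.hypot(x-.486,y-.352)<.1)
print((np.percentile(P[m],1,0)+np.percentile(P[m],99,0))/2)
m=((H[...,0]<8)|(H[...,0]>172))&(H[...,1]>120)&(np.hypot(x-.486,y-.352)<.06)&(z>.03)
q=P[m];print(m.sum(),np.percentile(q,1,0),np.percentile(q,99,0))
```

```text
[0.48511194 0.35128545 0.10485055] [ 0.25495042 -0.06778598 -1.17964517] 0.043303848701964416 31.185718774795532 [ 2.46026766e+01  3.31530959e+01  7.69729972e+01 -1.62970782e-02
  6.99509750e+01  1.01670684e+02]
[0.48035913 0.35206104 0.00718064]
224 [0.4605591  0.34045784 0.08246969] [0.48485459 0.3727518  0.13350138]
```

View pics/s2.png

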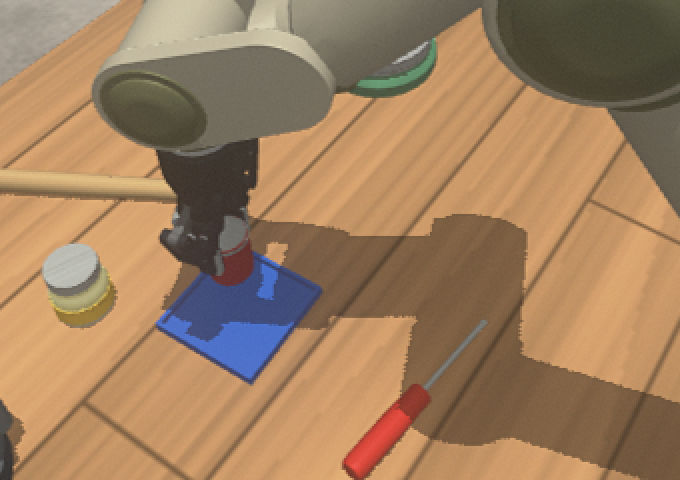

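The oiler is held upright over the tray, at crop (235,250). I'll lower it now.

Call:
{"method": "jog_arm", "body": {
  "targets": [
    [0, 0, 1.5, 0, 0, 0],
    [0, 0, 3, 0, 0, 0],
    [0, 0, 4.5, 0, 0, 0],
    [0, 0, 5.6, 0, 0, 0],
    [0, 0, 6.4, 0, 0, 0],
    [0, 0, 7, 0, 0, 0],
    [0, 0, 7.3, 0, 0, 0],
    [0, 0, 7.5, 0, 0, 0]
  ]
}}

```text
time_s: 6.63
position: [0.4856, 0.3522, 0.0303]
tool_rot: [[0.974, 0.224, 0.0], [0.224, -0.974, 0.0], [0.0, -0.0, -1.0]]
ft_force: [-0.8, -0.4, -2.3]
grip_width: 0.0432
gripper_force: 31.2
```

Call:
{"method": "jog_arm", "body": {
  "targets": [
    [0, 0, 0, 0, 0, 0],
    [0, 0, 0, 0, 0, 0],
    [0, 0, 0, 0, 0, 0]
  ]
}}

```text
time_s: 6.88
position: [0.4856, 0.3524, 0.0308]
tool_rot: [[0.974, 0.225, 0.001], [0.225, -0.974, 0.0], [0.001, -0.0, -1.0]]
ft_force: [0.2, 0.4, -1.7]
grip_width: 0.0432
gripper_force: 31.3
```

Call:
{"method": "jog_arm", "body": {
  "targets": [
    [0, 0, 0.1, 0, 0, 0],
    [0, 0, 0.1, 0, 0, 0]
  ]
}}

```text
time_s: 7.05
position: [0.4856, 0.3525, 0.0302]
tool_rot: [[0.974, 0.225, 0.001], [0.225, -0.974, 0.0], [0.001, -0.0, -1.0]]
ft_force: [-0.5, -1.1, 3.8]
grip_width: 0.0434
gripper_force: 31.7
```

Call:
{"method": "jog_arm", "body": {
  "targets": [
    [0, 0, 0, 0, 0, 0],
    [0, 0, 0, 0, 0, 0],
    [0, 0, 0, 0, 0, 0],
    [0, 0, 0, 0, 0, 0],
    [0, 0, 0, 0, 0, 0],
    [0, 0, 0, 0, 0, 0],
    [0, 0, 0, 0, 0, 0],
    [0, 0, 0, 0, 0, 0]
  ],
  "hand": 1
}}

```text
time_s: 7.72
position: [0.4854, 0.3523, 0.0293]
tool_rot: [[0.974, 0.225, -0.0], [0.225, -0.974, -0.0], [-0.0, -0.0, -1.0]]
ft_force: [0.3, 0.1, -0.1]
grip_width: 0.0854
gripper_force: 0.0
```

Call:
{"method": "jog_arm", "body": {
  "targets": [
    [0, 0, -1, 0, 0, 0],
    [0, 0, -3, 0, 0, 0],
    [0, 0, -6, 0, 0, 0],
    [0, 0, -9, 0, 0, 0],
    [0, 0, -12, 0, 0, 0],
    [0, 0, -15, 0, 0, 0],
    [0, 0, -17, 0, 0, 0],
    [0, 0, -17, 0, 0, 0]
  ]
}}

```text
time_s: 8.38
position: [0.4867, 0.353, 0.205]
tool_rot: [[0.974, 0.225, 0.008], [0.225, -0.974, 0.004], [0.009, -0.002, -1.0]]
ft_force: [0.1, 0.4, -0.4]
grip_width: 0.0856
gripper_force: 0.0
```

Run:
```python
from h import *
s=env.observe(); p=np.array(s['position']);Ro=np.array(s['tool_rot']);print(p,s['q'])
for c in ['wrist','side']:
    im=grab(c);P=cloud(im);H=colour(im);x,y,z=np.moveaxis(P,-1,0)
    m=(np.hypot(x-.486,y-.352)<.045)&(z>.02)&(z<.058); print(c,m.sum(),circ(P[m],.022,[.486,.352]))
    m=(np.hypot(x-.486,y-.352)<.03)&(z>.08)&(z<.12); print(m.sum(),np.median(P[m],0),P[m][:,2].max())
F=np.array([.587,-.045]);a=np.radians(254.8);g=F+.103*np.array([np.cos(a),np.sin(a)])
for yaw in (254.8-90,254.8+90): print(delta(p,Ro,[*g,.2],Rdown(yaw)))
```

```text
[0.48666401 0.35295532 0.20501872] [2.46807200e+01 2.78112843e+01 6.87910826e+01 7.30612342e-05
 8.28710482e+01 1.01691898e+02]
wrist 210 (array([0.48555504, 0.35208046]), np.float64(0.0001760782980865241))
83 [0.487294   0.35216764 0.09475956] 0.09619423358666324
side 243 (array([0.48400636, 0.35168649]), np.float64(0.0005188931511558373))
24 [0.48273243 0.3528053  0.09098926] 0.09731180442624976
[-4.04, 50.11, 0.37, -0.6, -0.21, 118.19]
[-4.04, 50.11, 0.37, 0.18, -0.52, -61.81]
```

Call:
{"method": "jog_arm", "body": {
  "targets": [
    [-0.1, 2, 0, 0, 0, -3],
    [-0.4, 5, 0, 0, 0, -7],
    [-0.7, 8.5, 0, 0, 0, -11],
    [-1, 12, 0, 0, 0, -15],
    [-1.2, 15.5, 0, 0, 0, -19],
    [-1.5, 19, 0, 0, 0, -23],
    [-1.8, 22.3, 0, 0, 0, -27],
    [-2, 25, 0, 0, 0, -31]
  ]
}}

```text
time_s: 9.15
position: [0.5215, 0.102, 0.1981]
tool_rot: [[0.718, 0.696, -0.003], [0.696, -0.718, -0.0], [-0.002, -0.002, -1.0]]
ft_force: [0.5, -0.4, 0.0]
grip_width: 0.0854
gripper_force: 0.0
```

Call:
{"method": "jog_arm", "body": {
  "targets": [
    [-2, 2.8, 0, 0, 0, -4],
    [-4, 5.6, 0, 0, 0, -8],
    [-6, 8.4, 0, 0, 0, -12],
    [-8, 11.2, 0, 0, 0, -16],
    [-10, 14, 0, 0, 0, -20],
    [-12, 16.8, 0, 0, 0, -24],
    [-13.6, 19, 0, 0, 0, -28],
    [-14.6, 20.4, 0, 0, 0, -30.8]
  ]
}}

```text
time_s: 9.82
position: [0.5582, -0.1466, 0.1978]
tool_rot: [[0.261, 0.965, -0.003], [0.965, -0.261, 0.001], [0.0, -0.003, -1.0]]
ft_force: [0.0, -0.1, -0.4]
grip_width: 0.0853
gripper_force: 0.0
```

Call:
{"method": "jog_arm", "body": {
  "targets": [
    [0, 0, 0, 0, 0, 0],
    [0, 0, 0, 0, 0, 0],
    [0, 0, 0, 0, 0, 0]
  ]
}}

```text
time_s: 10.07
position: [0.5582, -0.143, 0.1986]
tool_rot: [[0.263, 0.965, -0.002], [0.965, -0.263, 0.001], [0.001, -0.002, -1.0]]
ft_force: [-0.1, 0.0, 1.0]
grip_width: 0.0855
gripper_force: 0.0
```

Run:
```python
from h import *
s=env.observe(); p=np.array(s['position']);Ro=np.array(s['tool_rot']);print(p,s['q'])
im=grab('wrist');save('w3',im['frame']);P=cloud(im);H=colour(im);h,sa,v=np.moveaxis(H,-1,0);x,y,z=np.moveaxis(P,-1,0)
rr=np.hypot(x-.587,y+.045)
m=(rr<.085)&(z>.049)&(z<.055);hull=cv2.convexHull(P[m][:,:2].astype(np.float32))[:,0]
print('plate',m.sum(),circ(hull,.07,[.587,-.045]))
m=(rr>.083)&(rr<.13)&(z>.038)&(z<.056);q=P[m];print('bar',m.sum(),np.median(q,0),q[np.argmax(np.hypot(q[:,0]-.587,q[:,1]+.045))])
d=q[:,:2]-[.587,-.045];print('bar ang',np.degrees(np.arctan2(*d.mean(0)[::-1]))%360, np.polyfit(d[:,1],d[:,0],1))
m=((h<8)|(h>172))&(sa>150)&(rr<.08)&(z>.035)&(z<.058);print('slot',m.sum(),P[m].mean(0) if m.any() else '')
```

```text
[ 0.55822603 -0.14304865  0.19859525] [-2.61449771e+01  2.58922573e+01  7.32084258e+01  1.50382816e-02
  8.10084800e+01 -1.08950155e+01]
plate 17563 (array([ 0.58767251, -0.04585055]), np.float64(0.00044461636160300497))
bar 587 [ 0.56367194 -0.13946779  0.04801778] [ 0.5513873  -0.15883554  0.04196205]
bar ang 264.8094748009899 [1.10396055 0.08430063]
slot 824 [0.60083351 0.0073792  0.04724876]
```

View pics/w3.png

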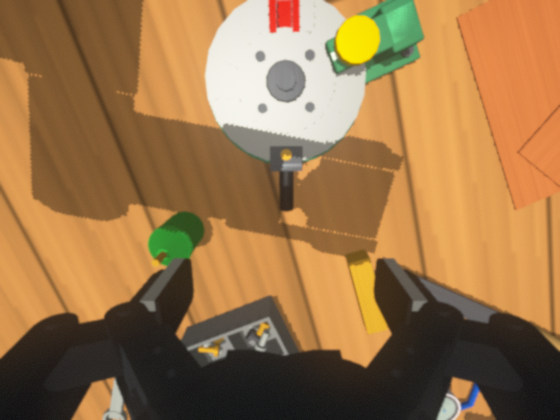

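The wrist picture shows the handle at (287,190), pointing straight down the image. The slot is opposite at (284,15), the yellow head at (358,40) and the brass bar at (365,290). I'll check its clearance and refine the angles.

```bash
cat >> h.py <<'E'
def angs(im,F,a0):
    P=cloud(im);H=colour(im);h,sa,v=np.moveaxis(H,-1,0);x,y,z=np.moveaxis(P,-1,0)
    r=np.hypot(x-F[0],y-F[1]);a=np.degrees(np.arctan2(y-F[1],x-F[0]))
    wr=lambda t:(t+180)%360-180
    m=(r>.085)&(r<.118)&(z>.036)&(z<.056)&(abs(wr(a-a0))<10)&(v<90)
    if m.sum()>20: print('bar',m.sum(),np.median(wr(a[m]-a0))+a0, np.median(P[m],0), 'rmax',r[m].max())
    m=((h<8)|(h>172))&(sa>150)&(r>.03)&(r<.075)&(z>.03)&(z<.058)&(abs(wr(a-a0-180))<20)
    if m.sum()>20:
        q=P[m][:,:2]; mid=np.array(cv2.minAreaRect(q.astype(np.float32))[0])-F
        print('slot',m.sum(),wr(a[m]-a0-180).mean()+a0,np.degrees(np.arctan2(mid[1],mid[0]))+180)
    m=(h>20)&(h<35)&(sa>150)&(v>120)&(z>.08)&(r<.09)
    if m.sum()>20:
        c=cv2.minEnclosingCircle(P[m&(z>np.nanmedian(z[m])-.003)][:,:2].astype(np.float32)); d=np.array(c[0])-F
        print('head',m.sum(),c,'z',np.median(z[m]),'r',np.hypot(*d),'ang',np.degrees(np.arctan2(d[1],d[0])))
    return P,H
E
python3 - <<'E'
from h import *
F=np.array([.5877,-.0459])
for c in ['wrist','scene','side']:
    im=grab(c);print(c);P,H=angs(im,F,255)
im=grab('wrist');P=cloud(im);H=colour(im);m=np.zeros(H.shape[:2],bool);m[245:345,335:400]=1
m&=(H[...,0]>18)&(H[...,0]<32)&(H[...,1]>150)&(P[...,2]>.015);print('brass',P[m].min(0),P[m].max(0))
s=env.observe();p=np.array(s['position']);Ro=np.array(s['tool_rot'])
a=np.radians(255);g=F+.103*np.array([np.cos(a),np.sin(a)]);print(g,delta(p,Ro,[*g,.023],Rdown(345)))
E
```

```text
wrist
bar 410 255.2152560603575 [ 0.56200235 -0.1432641   0.04820633] rmax 0.1178369916890907
slot 820 256.0194017014006 256.40788421572523
head 1752 ((0.6430500149726868, -0.036609847098588943), 0.015979314222931862) z 0.10023131532482758 r 0.05612424697408639 ang 9.527927627219007
scene
bar 64 257.1458883501508 [ 0.56461876 -0.14448956  0.04638983] rmax 0.1177059843696321
slot 45 258.052687844485 256.39938088856684
head 118 ((0.6435683369636536, -0.03432730585336685), 0.01552362460643053) z 0.09918286374370533 r 0.05705434536383584 ang 11.702869230229899
side
bar 47 251.97490223150334 [ 0.55571991 -0.14288815  0.04683446] rmax 0.11719072373726284
slot 30 255.7203466055716 256.6746194461026
head 76 ((0.6402121782302856, -0.03598323464393616), 0.01663246378302574) z 0.09935886331521693 r 0.05344035083732623 ang 10.694191271753146
brass [ 0.5981463  -0.3451545   0.01511708] [ 0.63472267 -0.15473116  0.23163277]
[ 0.56104164 -0.14539036] [-0.15, 0.29, 17.64, -0.01, -0.0, -0.17]
```

Call:
{"method": "jog_arm", "body": {
  "targets": [
    [-0.1, 0.3, 3, 0, 0, 0],
    [-0.1, 0.3, 6, 0, 0, 0],
    [-0.1, 0.3, 9, 0, 0, 0],
    [-0.1, 0.3, 12, 0, 0, 0],
    [-0.1, 0.3, 14.5, 0, 0, 0],
    [-0.1, 0.3, 16.5, 0, 0, 0],
    [-0.1, 0.3, 17.6, 0, 0, 0],
    [-0.1, 0.3, 17.6, 0, 0, 0]
  ],
  "hand": 0.55
}}

```text
time_s: 10.98
position: [0.5604, -0.145, 0.0214]
tool_rot: [[0.262, 0.965, -0.004], [0.965, -0.262, 0.002], [0.001, -0.004, -1.0]]
ft_force: [-0.1, 0.2, -0.9]
grip_width: 0.047
gripper_force: 0.0
```

Call:
{"method": "jog_arm", "body": {
  "targets": [
    [0, 0, 0, 0, 0, 0],
    [0, 0, 0, 0, 0, 0],
    [0, 0, 0, 0, 0, 0],
    [0, 0, 0, 0, 0, 0],
    [0, 0, 0, 0, 0, 0],
    [0, 0, 0, 0, 0, 0],
    [0, 0, 0, 0, 0, 0],
    [0, 0, 0, 0, 0, 0]
  ],
  "hand": 0,
  "newtons": 30
}}

```text
time_s: 11.65
position: [0.5618, -0.1459, 0.0247]
tool_rot: [[0.262, 0.965, 0.002], [0.965, -0.262, -0.001], [-0.001, 0.002, -1.0]]
ft_force: [-2.3, 0.6, 6.9]
grip_width: 0.0124
gripper_force: 29.4
```

Run:
```python
from h import *
s=env.observe();p=np.array(s['position']);Ro=np.array(s['tool_rot'])
F=np.array([.5877,-.0459]);d=p[:2]-F;r=np.hypot(*d);a=np.degrees(np.arctan2(d[1],d[0]))%360
print(s['grip_width'],s['ft_force'],p,r,a)
y0=np.degrees(np.arctan2(Ro[1,1],Ro[0,1]));
def at(t):return [*(F+r*np.array([np.cos(np.radians(a-t)),np.sin(np.radians(a-t))])),p[2]]
# relative to exact current pose; same steps for every 32deg call
for t in range(4,36,4): print(delta(p,Rdown(y0),at(t),Rdown(y0-t)))
```

```text
0.012378835369239007 [-2.3264277   0.6383811   6.92850328] [ 0.56176958 -0.14594313  0.02473263] 0.1033489910646607 255.46913334340286
[0.02, -0.72, 0.0, 0.0, 0.0, 4.0]
[0.08, -1.44, 0.0, 0.0, 0.0, 8.0]
[0.2, -2.15, 0.0, 0.0, 0.0, 12.0]
[0.37, -2.85, 0.0, 0.0, 0.0, 16.0]
[0.58, -3.54, 0.0, 0.0, 0.0, 20.0]
[0.85, -4.21, 0.0, 0.0, 0.0, 24.0]
[1.15, -4.87, 0.0, 0.0, 0.0, 28.0]
[1.51, -5.49, 0.0, 0.0, 0.0, 32.0]
```

Call:
{"method": "jog_arm", "body": {
  "targets": [
    [0.02, -0.72, 0, 0, 0, 4],
    [0.08, -1.44, 0, 0, 0, 8],
    [0.2, -2.15, 0, 0, 0, 12],
    [0.37, -2.85, 0, 0, 0, 16],
    [0.58, -3.54, 0, 0, 0, 20],
    [0.85, -4.21, 0, 0, 0, 24],
    [1.15, -4.87, 0, 0, 0, 28],
    [1.51, -5.49, 0, 0, 0, 32]
  ]
}}

```text
time_s: 12.32
position: [0.5123, -0.1177, 0.0247]
tool_rot: [[0.736, 0.677, 0.002], [0.677, -0.736, -0.003], [-0.001, 0.003, -1.0]]
ft_force: [-4.6, -4.7, 8.6]
grip_width: 0.0133
gripper_force: 30.2
```

Run:
```python
from h import *
s=env.observe();p=np.array(s['position']);F=np.array([.5877,-.0459]);d=p[:2]-F
print(np.hypot(*d),np.degrees(np.arctan2(d[1],d[0]))%360,s['ft_force'],s['wrist_torque'],s['grip_width'])
angs(grab('wrist'),F,223.5)
```

```text
0.10408117856702856 223.61110691919313 [-4.58845484 -4.68637499  8.64431519] [-0.67149921  0.70053983  0.31559747] 0.013294673023775606
bar 2684 223.92972828972 [ 0.51600489 -0.11523315  0.04823783] rmax 0.1178908806834527
```

Call:
{"method": "jog_arm", "body": {
  "targets": [
    [0.02, -0.72, 0, 0, 0, 4],
    [0.08, -1.44, 0, 0, 0, 8],
    [0.2, -2.15, 0, 0, 0, 12],
    [0.37, -2.85, 0, 0, 0, 16],
    [0.58, -3.54, 0, 0, 0, 20],
    [0.85, -4.21, 0, 0, 0, 24],
    [1.15, -4.87, 0, 0, 0, 28],
    [1.51, -5.49, 0, 0, 0, 32]
  ]
}}

```text
time_s: 13.03
position: [0.485, -0.0665, 0.0246]
tool_rot: [[0.983, 0.184, -0.001], [0.184, -0.983, -0.001], [-0.002, 0.001, -1.0]]
ft_force: [-9.5, -3.9, 14.5]
grip_width: 0.0131
gripper_force: 29.8
```

Call:
{"method": "jog_arm", "body": {
  "targets": [
    [0, -0.25, 0, 0, 0, 1.4],
    [0.02, -0.5, 0, 0, 0, 2.8],
    [0.02, -0.5, 0, 0, 0, 2.8],
    [0.02, -0.5, 0, 0, 0, 2.8]
  ]
}}

```text
time_s: 13.37
position: [0.4839, -0.0609, 0.0245]
tool_rot: [[0.99, 0.139, -0.002], [0.139, -0.99, 0.0], [-0.002, -0.0, -1.0]]
ft_force: [-10.1, 0.7, 16.1]
grip_width: 0.0127
gripper_force: 29.4
```

Call:
{"method": "jog_arm", "body": {
  "targets": [
    [0, 0, 0, 0, 0, 0],
    [0, 0, 0, 0, 0, 0],
    [0, 0, 0, 0, 0, 0],
    [0, 0, 0, 0, 0, 0],
    [0, 0, 0, 0, 0, 0]
  ],
  "hand": 0.55
}}

```text
time_s: 13.78
position: [0.4855, -0.0613, 0.0233]
tool_rot: [[0.99, 0.139, 0.0], [0.139, -0.99, -0.0], [0.0, 0.0, -1.0]]
ft_force: [-0.1, -0.2, -0.1]
grip_width: 0.0471
gripper_force: 0.0
```

Call:
{"method": "jog_arm", "body": {
  "targets": [
    [0, 0, -2, 0, 0, 0],
    [0, 0, -5, 0, 0, 0],
    [0, 0, -8, 0, 0, 0],
    [0, 0, -11, 0, 0, 0],
    [0, 0, -14, 0, 0, 0],
    [0, 0, -17, 0, 0, 0],
    [0, 0, -17.5, 0, 0, 0],
    [0, 0, -17.5, 0, 0, 0]
  ]
}}

```text
time_s: 14.45
position: [0.486, -0.0615, 0.2]
tool_rot: [[0.99, 0.139, 0.004], [0.139, -0.99, -0.001], [0.004, 0.002, -1.0]]
ft_force: [-1.0, -0.3, 0.3]
grip_width: 0.0471
gripper_force: 0.0
```

Run:
```python
from h import *
F=np.array([.5877,-.0459])
for c in ['wrist','wrist','side']:
    im=grab(c);print(c);P,H=angs(im,F,189)
    if c=='wrist':
        x,y,z=np.moveaxis(P,-1,0);m=(np.hypot(x-F[0],y-F[1])<.085)&(z>.049)&(z<.055)
        print(circ(cv2.convexHull(P[m][:,:2].astype(np.float32))[:,0],.07,F)); save('w4',im['frame'])
```

```text
wrist
bar 420 188.18468265716075 [ 0.48764166 -0.06035804  0.04814131] rmax 0.11793708092193958
slot 37 189.8996540350722 190.54959735606673
head 507 ((0.6357539892196655, -0.03753884509205818), 0.013639294542372227) z 0.09985772096378923 r 0.0487759653038085 ang 9.870366004952386
(array([ 0.5873864 , -0.04535328]), np.float64(0.00034040177275219963))
wrist
bar 418 188.39914675351628 [ 0.48747495 -0.06060117  0.04813006] rmax 0.11792016510970453
slot 34 191.45998384469533 190.75014695181864
head 410 ((0.6341254115104675, -0.03802989423274994), 0.012828364968299866) z 0.09967915690245249 r 0.047087762727740144 ang 9.621397692761699
(array([ 0.58724875, -0.04525771]), np.float64(0.0003446514059888828))
side
bar 67 185.91129679332926 [ 0.48714274 -0.05667031  0.04623347] rmax 0.11757667914249735
head 79 ((0.6406458616256714, -0.03608051687479019), 0.015711111947894096) z 0.09985578345309831 r 0.05384873733088848 ang 10.506850178694654
```

View pics/w4.png

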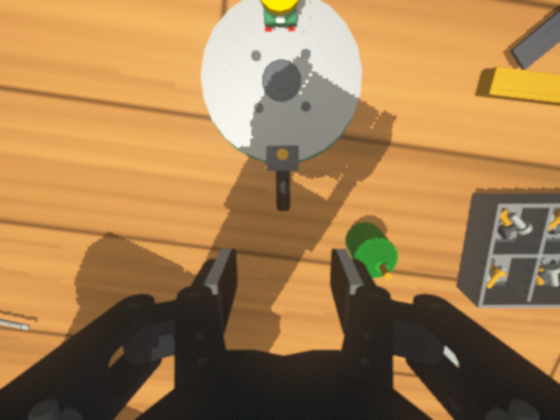

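The handle is at (283,190) and points away from the bracket. The slot ends at (268,28) and (291,28) are symmetric about the plunger arm. I'll press it next with the fingers shut.

Run:
```python
from h import *
s=env.observe();p=np.array(s['position']);Ro=np.array(s['tool_rot']);print(p)
print(delta(p,Ro,[.6425,-.0362,.12],Rdown(np.degrees(np.arctan2(Ro[1,1],Ro[0,1])))))
```

```text
[ 0.48475352 -0.06108771  0.19691618]
[15.99, -0.27, 7.66, -0.07, 0.13, 0.0]
```

Call:
{"method": "jog_arm", "body": {
  "targets": [
    [2.5, 0, 0, 0, 0, 0],
    [5.5, -0.1, 0, 0, 0, 0],
    [8.5, -0.1, 1, 0, 0, 0],
    [11.5, -0.2, 3, 0, 0, 0],
    [14.5, -0.3, 5, 0, 0, 0],
    [16, -0.3, 6.5, 0, 0, 0],
    [16, -0.3, 7.6, 0, 0, 0],
    [16, -0.3, 7.6, 0, 0, 0]
  ],
  "hand": 0
}}

```text
time_s: 15.27
position: [0.6417, -0.0356, 0.1178]
tool_rot: [[0.99, 0.139, -0.008], [0.139, -0.99, 0.002], [-0.007, -0.003, -1.0]]
ft_force: [-1.4, 0.7, -0.9]
grip_width: -0.0001
gripper_force: 0.0
```

Call:
{"method": "jog_arm", "body": {
  "targets": [
    [0, 0, 0, 0, 0, 0],
    [0, 0, 0, 0, 0, 0],
    [0, 0, 0, 0, 0, 0]
  ]
}}

```text
time_s: 15.52
position: [0.6431, -0.0364, 0.1237]
tool_rot: [[0.99, 0.138, 0.002], [0.138, -0.99, -0.0], [0.002, 0.001, -1.0]]
ft_force: [-0.3, -0.6, -0.2]
grip_width: -0.0001
gripper_force: 0.0
```

Call:
{"method": "jog_arm", "body": {
  "targets": [
    [0, 0, 0.4, 0, 0, 0],
    [0, 0, 0.8, 0, 0, 0],
    [0, 0, 1.2, 0, 0, 0],
    [0, 0, 1.6, 0, 0, 0],
    [0, 0, 1.8, 0, 0, 0],
    [0, 0, 2, 0, 0, 0],
    [0, 0, 2.1, 0, 0, 0],
    [0, 0, 2.2, 0, 0, 0]
  ]
}}

```text
time_s: 16.18
position: [0.6434, -0.0361, 0.1002]
tool_rot: [[0.99, 0.139, 0.0], [0.139, -0.99, -0.0], [0.0, 0.0, -1.0]]
ft_force: [-0.4, 0.4, -0.9]
grip_width: 0.0
gripper_force: 0.0
```

Call:
{"method": "jog_arm", "body": {
  "targets": [
    [0, 0, 0.1, 0, 0, 0],
    [0, 0, 0.2, 0, 0, 0],
    [0, 0, 0.3, 0, 0, 0],
    [0, 0, 0.4, 0, 0, 0],
    [0, 0, 0.5, 0, 0, 0],
    [0, 0, 0.5, 0, 0, 0]
  ]
}}

```text
time_s: 16.68
position: [0.6434, -0.0361, 0.0953]
tool_rot: [[0.99, 0.139, 0.0], [0.139, -0.99, -0.0], [0.0, 0.0, -1.0]]
ft_force: [-1.1, 0.4, 3.3]
grip_width: -0.0001
gripper_force: 1.6
```

Call:
{"method": "jog_arm", "body": {
  "targets": [
    [0, 0, 0.1, 0, 0, 0],
    [0, 0, 0.2, 0, 0, 0],
    [0, 0, 0.3, 0, 0, 0],
    [0, 0, 0.3, 0, 0, 0]
  ]
}}

```text
time_s: 17.02
position: [0.6435, -0.0361, 0.0921]
tool_rot: [[0.99, 0.139, 0.0], [0.139, -0.99, 0.0], [0.0, -0.0, -1.0]]
ft_force: [-0.7, -0.1, 3.0]
grip_width: 0.0002
gripper_force: 1.3
```

Force stays low, so the pin is in the slot. I'll keep pressing down to home.

Call:
{"method": "jog_arm", "body": {
  "targets": [
    [0, 0, 0.1, 0, 0, 0],
    [0, 0, 0.2, 0, 0, 0],
    [0, 0, 0.3, 0, 0, 0],
    [0, 0, 0.4, 0, 0, 0],
    [0, 0, 0.4, 0, 0, 0]
  ]
}}

```text
time_s: 17.43
position: [0.6434, -0.0361, 0.0881]
tool_rot: [[0.99, 0.139, 0.0], [0.139, -0.99, 0.0], [0.0, -0.0, -1.0]]
ft_force: [0.3, -0.5, 2.1]
grip_width: 0.0002
gripper_force: 1.2
```

Call:
{"method": "jog_arm", "body": {
  "targets": [
    [0, 0, 0.05, 0, 0, 0],
    [0, 0, 0.1, 0, 0, 0],
    [0, 0, 0.1, 0, 0, 0]
  ]
}}

```text
time_s: 17.68
position: [0.6434, -0.0361, 0.0872]
tool_rot: [[0.99, 0.139, 0.0], [0.139, -0.99, -0.0], [0.0, 0.0, -1.0]]
ft_force: [0.5, 0.1, 2.8]
grip_width: 0.0003
gripper_force: 1.6
```

Call:
{"method": "jog_arm", "body": {
  "targets": [
    [0, 0, 0.05, 0, 0, 0],
    [0, 0, 0.1, 0, 0, 0],
    [0, 0, 0.1, 0, 0, 0]
  ]
}}

```text
time_s: 17.93
position: [0.6435, -0.0361, 0.087]
tool_rot: [[0.99, 0.139, 0.001], [0.139, -0.99, -0.0], [0.001, 0.0, -1.0]]
ft_force: [-1.4, 0.7, 8.5]
grip_width: -0.0001
gripper_force: 4.1
```

Call:
{"method": "jog_arm", "body": {
  "targets": [
    [0, 0, 0.03, 0, 0, 0],
    [0, 0, 0.03, 0, 0, 0],
    [0, 0, 0.03, 0, 0, 0]
  ]
}}

```text
time_s: 18.18
position: [0.6435, -0.0361, 0.087]
tool_rot: [[0.99, 0.139, 0.001], [0.139, -0.99, -0.0], [0.001, 0.0, -1.0]]
ft_force: [-3.6, 0.5, 10.4]
grip_width: -0.0
gripper_force: 5.0
```

Call:
{"method": "jog_arm", "body": {
  "targets": [
    [0, 0, -0.5, 0, 0, 0],
    [0, 0, -2, 0, 0, 0],
    [0, 0, -5, 0, 0, 0],
    [0, 0, -8, 0, 0, 0],
    [-2, 0, -11, 0, 0, 0],
    [-5, 0, -12, 0, 0, 0],
    [-8, 0, -12, 0, 0, 0],
    [-8, 0, -12, 0, 0, 0]
  ]
}}

```text
time_s: 18.85
position: [0.5598, -0.0471, 0.2064]
tool_rot: [[0.99, 0.138, -0.003], [0.138, -0.99, 0.0], [-0.003, -0.001, -1.0]]
ft_force: [0.7, -0.2, 0.3]
grip_width: -0.0002
gripper_force: 0.0
```

Run:
```python
from h import *
F=np.array([.5875,-.0456])
for c in ['scene','side']:
    im=grab(c);print(c);P,H=angs(im,F,189);x,y,z=np.moveaxis(P,-1,0)
    m=(np.hypot(x-.486,y-.352)<.045)&(z>.02)&(z<.058); print(m.sum(),circ(P[m],.022,[.486,.352]))
    save('f'+c,im['frame'])
```

```text
scene
bar 51 186.9984036598691 [ 0.48695516 -0.05842286  0.04605355] rmax 0.11636383824418928
head 36 ((0.6439521312713623, -0.035936493426561356), 0.009868064895272255) z 0.08610606684562128 r 0.05727326151332759 ang 9.71377279299004
167 (array([0.48624904, 0.35344896]), np.float64(0.0007090808878344942))
side
bar 64 185.98059950032996 [ 0.486133   -0.0564008   0.04657181] rmax 0.11765539582234588
head 67 ((0.6408196091651917, -0.034689586609601974), 0.015514705330133438) z 0.08709494016225117 r 0.05442442321125841 ang 11.564390177948972
246 (array([0.48397439, 0.35160959]), np.float64(0.0005064857616770067))
```

View pics/fside.png

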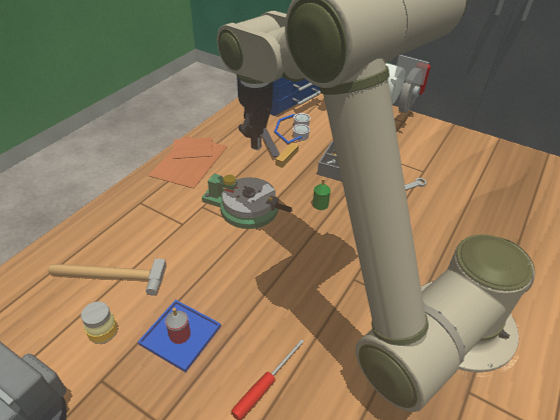

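The side picture shows the oiler upright in the tray at (178,327). The head is down at (230,182), with its top at 87 mm, and the arm is clear.

```bash
python3 -c "
from rig import env
print(env.close_job())"
```

```text
the job is handed in; nothing more can be done
None
```

Job handed in, with no verdict returned: the oiler stands upright in the tray, the slot is under the plunger, and the plunger is fully home (head top measured at 87 mm, pressed with about 10 N).

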